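Slide the locked board carriage to its end stop

ROBOT

A 6-joint arm with a two-finger parallel gripper is mounted at the origin on the work surface. World frame = base frame: x ahead of the robot, y to its left, z up, the work surface at z = 0. Lengths are in m, angles in rad, forces in N, time in s.
With the tool pointing down it reaches from about 0.4 to 0.825 m from the base axis. Payload 7 kg.
Tool frame: the origin (TCP) lies between the finger pads; the fingertips stand 22 mm ahead of it and the grasp point (between the pads) lies 3 mm ahead of it (arm.tip_reach is the distance from the TCP to the fingertips, in m); z points along the fingers, y is the line along which they close (so a half turn about z gives the same grasp; the last joint's range is limited). The gripper opens to 88 mm and grips with 3 to 60 N. Pads are 19 mm wide; open, the fingers measure 130 mm over their backs; the gripper's body (78 mm by 193 mm) begins 47 mm behind the grasp point.
Start: joints at [1.564, 0.359, 0.012, 0, -1.224, -0.288], TCP at [0.196, 0.646, 0.249] pointing down, gripper open.
Joint ranges: [-3.07, 3.07], [-1.43, 2.12], [-1.02, 1.25], [-3.03, 1.67], [-3.05, -0], [-3.03, 3.03]. Speed limits (rad/s): [2.39, 2.39, 3.01, 3.14, 3.14, 3.14].

INTERFACE

Orientations are given as [roll, pitch, yaw] about the fixed x, y, z axes, in that order (R = Rz(yaw) Ry(pitch) Rx(roll)).
In Python, from station import arm, viewer gives the robot as it stands. The module is installed in compiled form; this text tells all that it offers.
- The arm moves only by the tool apply_moves, never from a script. Its argument "commands" is a list that holds one entry, the list of rows, each a list of 5 numbers: the closure, from -1 (fully open) to 1 (shut), then the shift along the world's x, y, z as a fraction of full scale, then the turn about the world's z as a fraction of full scale. In form: [[[fingers, tx, ty, tz, yaw], ...]]. A call has 1 to 12 rows; each row shifts and turns the commanded pose from where the row before left it; what a row does not reach is not made up. Full scale, the value 1, is 20 cm for a shift and pi rad for a turn. A row lasts 1/10 s, in which the tool goes at most 50 mm and 8.59 degrees, less where a joint would pass 70% of its speed; a pose out of reach is approached as far as the arm can. A call with a number of a shift or a turn outside -1 to 1 is refused whole. A call with a gripper value outside its range is refused whole. The fingers move at their own pace and stop on an object; "force" is the grip in N (left out, the last holds). Time passes only in rows, so rows that do not move let the fingers close. It gives the time, the measured TCP pose, the force, the opening and the grip force at its end, in the units of the state.
- arm.get_state(): the state, without advancing time (a new reading comes with each control period).
- viewer.grab_frame(name): name is "scene" or "side" or "wrist"; returns a dict with "image" (480x640x3 uint8, blue, green, red), "mtx" (3x3 intrinsics, pixels), "rvec" (rotation vector, rad) and "tvec" (3), from world to camera coordinates, as OpenCV has them. Camera axes: x right, y down, z forward; pixel columns grow to the right and rows downward; lengths in m; the calibration is good to about 2 mm. A picture is of the moment at which its call begins. There is no depth.
- arm.job_done(): hands the job in; it is judged then, once.
The state is a dict: "t": time; "q": joint angles; "qd": joint speeds; "joint_efforts": joint torques, N m; "eef_pos": TCP position; "ee_rot": TCP orientation; "force": force on the tool from outside, world axes, zero at the start; "moment": the same for the moment, N m; "width": finger opening in m; "gripper_force": force on a finger pad.
Only numpy, scipy, OpenCV 4.12 (cv2) and the standard library are available. Lean on these libraries where they do the work, as an engineer would, in place of code of your own. Each camera call takes 0.05 s, during which the arm holds its last target. There are 200 camera calls.

TASK

Press the red lock button on the blue circuit-board carriage with your fingertips and, keeping it pressed whenever the carriage moves, slide the carriage along its rail until it rests against the yellow end stop; then let the button come up so that the carriage is locked there, and move clear. Do not use force against the lock (it takes only a light push when free), do not touch the green board, and leave the other things on the bench where they are.

Things in the scene. Friction and masses are not known exactly. Their poses are not given: they have to be found in the camera images.
- rail: aluminium slide rail screwed down on the mat, 450 mm long along its x axis, 80 mm wide, top 32 mm above the table; origin: centre of its underside, on the table. Its +x axis points along the slide towards the yellow end stop, its z up
- carriage (a joint): position of the blue carriage along the rail in m; grows towards the end stop. The carriage is 180 mm long and 90 mm wide, its deck 50 mm above the table. With the lock free it slides against about 1 N of friction; with the lock on it has 2 mm of play and goes no further. It stays where it is left
- lock_button (a joint): press of the red lock button in m: 0 up (locked), 0.008 fully down. Spring: starts to move at about 3.5 N, fully down at about 6.5 N; it comes up by itself when let go. The lock is free while the button is down by 5 mm or more. If let go on the way it catches in the rack in the rail's slot (a tooth every 14 mm); against the end stop, and only within 2 mm of it, it comes fully up and locks the carriage home
- button_top (a point): centre of the top face of the red round button (40 mm across, flat, level), 68 mm above the table when up and 60 mm when fully down. It sits in a fixed black collar (62 mm across, top 58 mm above the table) on the rear part of the carriage and rides with it; 90 mm ahead of it along the slide lies the middle of the board. A fingertip pressing on it grips well enough by friction to take the unlocked carriage along
- carriage_nose (a point): middle of the carriage's front face, 145 mm ahead of the button's centre along the rail's x, 42 mm above the table
- stop_face (a point): middle of the face of the yellow end stop that the carriage's front face meets, 42 mm above the table; its x axis is the rail's x. The stop is a block fixed across the rail, 86 mm wide, 32 mm long, 82 mm high with its black knob
- board: green circuit board, 75 x 66 mm, fixed between two aluminium jaws on the front part of the carriage, its underside 59 mm above the table, its parts up to 70 mm; origin: centre of its underside; it begins 56 mm ahead of the button's centre
- meter: yellow hand multimeter lying flat, 150 x 78 x 36 mm; origin: centre of its underside
- spool: blue solder spool standing on its flange, 52 mm across, 40 mm high; origin: centre of its underside
- pump: black and yellow desoldering pump lying down, 200 mm long along its x, 20 mm thick; origin: under its middle
- parts_tray: grey divided parts tray, 100 x 140 x 28 mm; origin: centre of its underside
- driver: orange-handled screwdriver lying along its x; origin on its underside
- flux: amber flux bottle, 36 mm across, 75 mm high; origin: centre of its underside
- cup: white mug, 72 mm across, 85 mm high; origin: centre of its underside

How it is judged:
On the way, in this order (a step that is already met when the one before it is completed fails the run):
1. the lock button is pressed (4 mm or more) while the carriage still stands where it was (within 15 mm) (value of joint lock_button above 0.004 m and distance of carriage_nose from where it was at the start of the episode below 0.015 m), for 0.05 s.
2. the carriage reaches the end stop (gap under 3 mm) with the button held down (4 mm or more) (x of carriage_nose in the frame of stop_face above -0.003 m and value of joint lock_button above 0.004 m), for 0.1 s.
At the end, for the whole second after the job is handed in: the carriage stands against the end stop (gap under 3 mm) and at rest, and the lock button is up (within 1.5 mm) (x of carriage_nose in the frame of stop_face between -0.003 and 0.003 m and value of joint lock_button below 0.0015 m and velocity of joint carriage between -0.005 and 0.005 m/s); the robot touches nothing.
It fails at once if the carriage or its button is pushed or pressed with over 35 N (contact force between any of the fingers, the arm and carriage above 35 N).
It fails at once if the robot touches the circuit board (over 0.5 N) (contact force between any of the fingers, the arm and board above 0.5 N).
It fails at once if another thing on the bench is moved or lifted (by more than 20 mm) (distance of any of meter, spool, pump, parts_tray, driver, flux, cup from where it was at the start of the episode above 0.02 m).
It also fails if it takes over 40 s, if anything falls off the work surface, if the arm or the gripper's body presses on something with over 40 N, if the wrist force passes 120 N, or if a joint passes its speed limit or range.

## Working session

There is one attempt and no reset: what is moved stays moved. The work goes in short steps, Python scripts to look and compute and a tool call to move; the robot and the scene stay as the last step left them, time stands still between calls to the robot, and variables do not carry over. Pictures are saved under pics/ and viewed, at most 10 in all, crops included, and the job is handed in when it is done.

Besides the shell and the picture viewer there is one more tool, called after "Request:" by a JSON object that holds its "fn" and its "kwargs". apply_moves: Moves the arm, as the interface text tells. Shift numbers are shares of 20 cm and turn numbers shares of pi rad, none past 1 either way. Its arguments: {"type":"object","properties":{"commands":{"type":"array","items":{"type":"array","items":{"type":"array","items":{"type":"number"}}}},"force":{"type":"number"}},"required":["commands"]}

```bash
mkdir -p pics; cat > h.py <<'E'
import cv2, numpy as np
from station import arm, viewer
def ray(f,u,v,z):
    R,_=cv2.Rodrigues(np.array(f["rvec"],float)); t=np.array(f["tvec"],float).ravel()
    c=-R.T@t; d=R.T@np.linalg.inv(np.array(f["mtx"]))@np.array([u,v,1.])
    return c+d*(z-c[2])/d[2]
def blobs(img,lo,hi,amin=60):
    m=cv2.inRange(cv2.cvtColor(img,cv2.COLOR_BGR2HSV),np.array(lo),np.array(hi))
    n,l,s,c=cv2.connectedComponentsWithStats(m)
    return [(s[i].tolist(),c[i].round(1).tolist()) for i in range(1,n) if s[i][4]>amin]
E
python3 - <<'E'
from h import *
s=arm.get_state(); print({k:np.round(s[k],3).tolist() for k in ("t","eef_pos","ee_rot","force","width")}, arm.tip_reach)
for n in ("scene","side"):
    f=viewer.grab_frame(n); cv2.imwrite(f"pics/{n}0.png",f["image"])
    for nm,lo,hi in (("red",(0,150,80),(6,255,255)),("red2",(174,150,80),(180,255,255)),("yel",(22,130,100),(35,255,255)),("blue",(95,120,50),(125,255,255)),("green",(45,100,40),(85,255,255))):
        for b in blobs(f["image"],lo,hi): print(n,nm,b,ray(f,*b[1],0.068).round(3))
E
```

```text
{'t': 0.0, 'eef_pos': [0.196, 0.645, 0.248], 'ee_rot': [3.14, -0.0, -0.295], 'force': [0.07, 0.021, -0.017], 'width': 0.087} 0.022
scene red ([255, 196, 17, 14, 170], [263.2, 202.1]) [ 0.575 -0.207  0.068]
scene red ([182, 312, 74, 39, 105], [218.9, 331.7]) [ 0.927 -0.082  0.068]
scene yel ([482, 281, 55, 68, 1512], [507.7, 313.3]) [0.608 0.418 0.068]
scene yel ([179, 315, 75, 39, 121], [216.0, 334.3]) [ 0.935 -0.084  0.068]
scene yel ([582, 350, 21, 19, 292], [592.2, 358.5]) [0.632 0.588 0.068]
scene blue ([489, 0, 73, 68, 3482], [523.4, 30.1]) [-0.594  0.143  0.068]
scene blue ([100, 162, 25, 16, 249], [111.9, 169.5]) [ 0.664 -0.634  0.068]
scene blue ([147, 162, 21, 16, 215], [157.1, 169.4]) [ 0.606 -0.526  0.068]
scene blue ([85, 180, 24, 16, 239], [96.5, 187.3]) [ 0.734 -0.62   0.068]
scene blue ([132, 180, 21, 15, 210], [141.8, 186.7]) [ 0.677 -0.516  0.068]
scene blue ([243, 192, 79, 51, 805], [280.9, 217.9]) [ 0.6   -0.139  0.068]
scene blue ([570, 254, 70, 76, 3407], [612.5, 288.6]) [0.442 0.597 0.068]
scene blue ([311, 273, 23, 29, 427], [322.1, 285.5]) [0.728 0.047 0.068]

[... 189 characters left out ...]
 [214.8, 335.4]) [ 0.938 -0.084  0.068]
scene green ([598, 393, 20, 11, 105], [607.2, 397.2]) [0.699 0.626 0.068]
scene green ([562, 408, 78, 61, 1485], [599.3, 443.5]) [0.792 0.627 0.068]
side red ([313, 315, 18, 18, 255], [321.4, 323.0]) [ 0.569 -0.212  0.068]
side yel ([243, 152, 49, 31, 713], [265.3, 166.8]) [0.551 0.343 0.068]
side yel ([277, 216, 33, 26, 392], [292.8, 225.4]) [0.576 0.091 0.068]
side blue ([181, 98, 58, 56, 2032], [209.1, 123.9]) [0.415 0.603 0.068]
side blue ([335, 232, 19, 24, 273], [344.1, 241.8]) [0.689 0.001 0.068]
side blue ([296, 301, 49, 45, 1001], [319.3, 322.6]) [ 0.564 -0.21   0.068]
side green ([297, 276, 32, 30, 424], [312.3, 289.3]) [ 0.573 -0.12   0.068]
```

View pics/scene0.png

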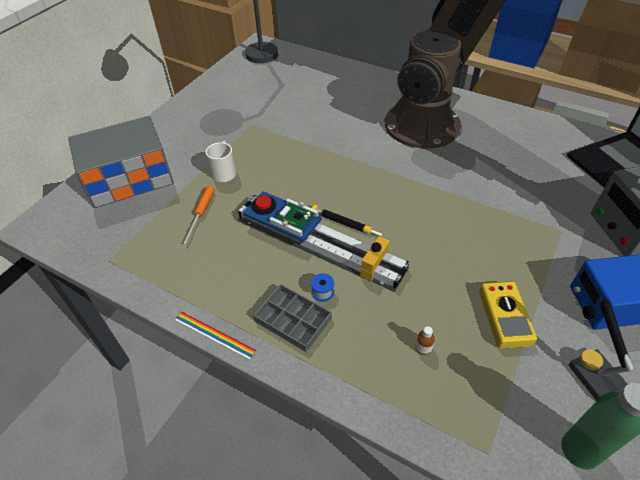

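View pics/side0.png

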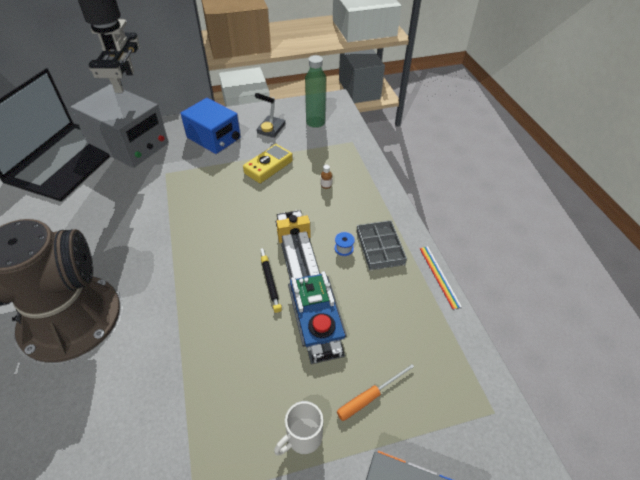

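The scene view shows the button at (263,202), the board at (295,216) and the yellow stop at (376,258). The side view has the button at (321,323), the board at (312,289) and the stop at (293,225). The button is therefore near (0.571, -0.209) and the rail runs almost along +y. I'll approach high with the fingers shut and turned across the rail.

Request:
{"fn": "apply_moves", "kwargs": {"commands": [[[1, 0.14, -0.19, 0, -0.034], [1, 0.14, -0.19, 0, -0.034], [1, 0.14, -0.19, 0, -0.034], [1, 0.14, -0.19, 0, -0.034], [1, 0.14, -0.19, 0, -0.034], [1, 0.14, -0.19, 0, -0.034], [1, 0.14, -0.19, 0, -0.034], [1, 0.14, -0.19, 0, -0.034], [1, 0.14, -0.19, 0, -0.034], [1, 0.14, -0.19, 0, -0.034], [1, 0.14, -0.19, 0, -0.034], [1, 0.14, -0.19, 0, -0.034]]], "force": 10}}

```text
t: 1.3
eef_pos: [0.5328, 0.1881, 0.2485]
ee_rot: [3.141, 0.0, -1.581]
force: [1.2, 1.1, -1.1]
width: 0.0014
gripper_force: 0.0
```

Request:
{"fn": "apply_moves", "kwargs": {"commands": [[[1, 0.03, -0.18, 0, 0], [1, 0.03, -0.18, 0, 0], [1, 0, -0.18, 0, 0], [1, 0, -0.18, 0, 0], [1, 0, -0.18, 0, 0], [1, 0, -0.18, 0, 0], [1, 0, -0.18, 0, 0], [1, 0, -0.18, 0, 0], [1, 0, 0, 0, 0], [1, 0, 0, 0, 0]]]}}

```text
t: 2.3
eef_pos: [0.5438, -0.0989, 0.2482]
ee_rot: [3.141, 0.0, -1.579]
force: [0.8, 0.7, 0.2]
width: 0.0003
gripper_force: 0.0
```

```bash
python3 - <<'E'
from h import *
s=arm.get_state(); print({k:np.round(s[k],3).tolist() for k in ("t","q","eef_pos","ee_rot","force","width")})
f=viewer.grab_frame("wrist"); cv2.imwrite("pics/wrist0.png",f["image"])
for nm,lo,hi,z in (("red",(0,150,60),(6,255,255),.068),("red2",(174,150,60),(180,255,255),.068),("yel",(18,130,80),(35,255,255),.06),("blue",(95,120,50),(125,255,255),.05),("green",(45,100,40),(85,255,255),.06)):
    for b in blobs(f["image"],lo,hi,200): print(nm,b,ray(f,*b[1],z).round(4))
E
```

```text
{'t': 2.3, 'q': [0.174, 0.159, -0.26, -0.0, -1.153, -0.182], 'eef_pos': [0.544, -0.099, 0.248], 'ee_rot': [3.141, 0.0, -1.579], 'force': [0.773, 0.706, 0.185], 'width': 0.0}
red ([264, 70, 46, 50, 1787], [286.6, 94.8]) [ 0.5699 -0.2115  0.068 ]
red ([0, 185, 23, 87, 309], [10.3, 229.7]) [ 0.8379 -0.0939  0.068 ]
yel ([360, 190, 20, 14, 248], [369.6, 196.2]) [ 0.4944 -0.1219  0.06  ]
yel ([0, 212, 17, 61, 217], [7.0, 244.1]) [ 0.8525 -0.0771  0.06  ]
yel ([301, 300, 5, 59, 233], [302.8, 329.6]) [0.561  0.0214 0.06  ]
yel ([88, 369, 382, 18, 3577], [293.6, 378.3]) [0.5726 0.0831 0.06  ]
blue ([238, 54, 101, 196, 7042], [290.5, 128.5]) [ 0.5687 -0.1844  0.05  ]
green ([252, 160, 71, 79, 4198], [286.2, 200.2]) [ 0.5741 -0.1187  0.06  ]
```

View pics/wrist0.png

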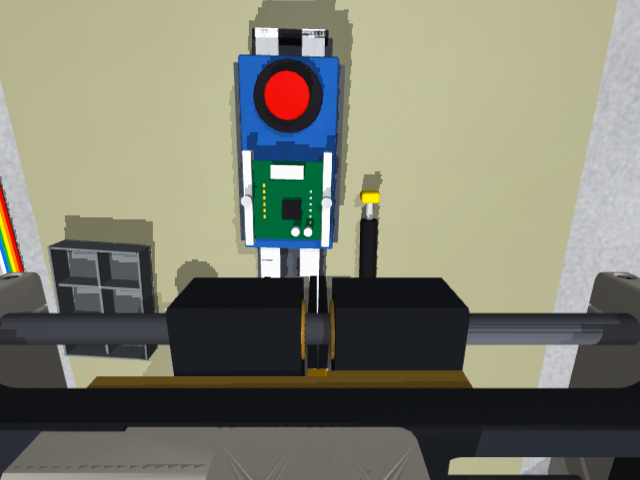

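The wrist view shows the red button at (287,95), the board at (286,200) and clear space around the button. That puts the button at (0.570, -0.2115). Next I'll go above it and descend to just over its top.

Request:
{"fn": "apply_moves", "kwargs": {"commands": [[[1, 0.035, -0.14, 0, 0], [1, 0.035, -0.14, 0, 0], [1, 0.03, -0.14, 0, 0], [1, 0.03, -0.14, 0, 0], [1, 0, 0, -0.18, 0], [1, 0, 0, -0.18, 0], [1, 0, 0, -0.18, 0], [1, 0, 0, -0.14, 0], [1, 0, 0, -0.04, 0], [1, 0, 0, 0, 0], [1, 0, 0, 0, 0]]]}}

```text
t: 3.45
eef_pos: [0.5713, -0.2098, 0.106]
ee_rot: [-3.14, -0.001, -1.575]
force: [-0.7, -0.1, 0.1]
width: -0.0001
gripper_force: 0.0
```

```bash
python3 - <<'E'
from h import *
s=arm.get_state(); print({k:np.round(s[k],4).tolist() for k in ("t","eef_pos","ee_rot","force","width")})
f=viewer.grab_frame("side"); g=viewer.grab_frame("scene")
a=cv2.resize(f["image"][190:370,220:420],(400,360)); b=cv2.resize(g["image"][160:300,220:420],(400,280))
c=np.zeros((360,800,3),np.uint8); c[:,:400]=a; c[:280,400:]=b
cv2.imwrite("pics/c1.png",c)
E
```

```text
{'t': 3.45, 'eef_pos': [0.5713, -0.2098, 0.106], 'ee_rot': [-3.1398, -0.0005, -1.5754], 'force': [-0.6769, -0.1438, 0.0881], 'width': -0.0001}
```

View pics/c1.png

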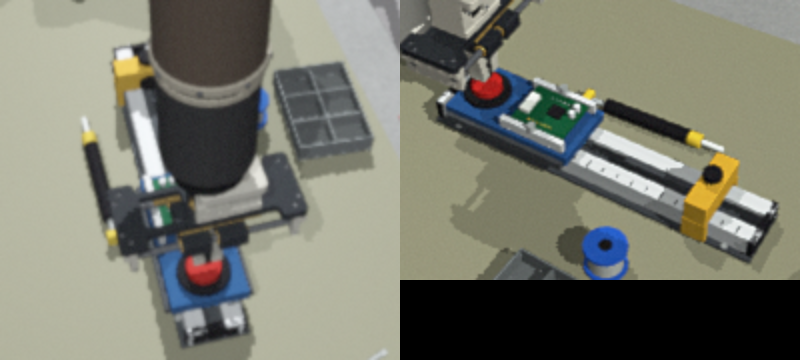

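Both crops show the fingertips right above the red button, and the board is clear of them. I'll come down to contact now.

Request:
{"fn": "apply_moves", "kwargs": {"commands": [[[1, 0, 0, -0.04, 0], [1, 0, 0, -0.03, 0], [1, 0, 0, -0.01, 0], [1, 0, 0, -0.01, 0], [1, 0, 0, -0.01, 0], [1, 0, 0, 0, 0], [1, 0, 0, 0, 0]]]}}

```text
t: 4.25
eef_pos: [0.5703, -0.2102, 0.0849]
ee_rot: [-3.141, -0.0, -1.576]
force: [-0.9, 1.1, 4.9]
width: 0.0006
gripper_force: 2.6
```

Request:
{"fn": "apply_moves", "kwargs": {"commands": [[[1, 0, 0, -0.01, 0], [1, 0, 0, -0.005, 0], [1, 0, 0, 0, 0], [1, 0, 0, 0, 0]]]}}

```text
t: 4.65
eef_pos: [0.5704, -0.2103, 0.0823]
ee_rot: [-3.141, -0.0, -1.576]
force: [-1.9, 0.7, 7.7]
width: 0.0005
gripper_force: 3.7
```

The button is at its bottom at 7.7 N, a light press. I'll start the slide gently.

Request:
{"fn": "apply_moves", "kwargs": {"commands": [[[1, 0, 0, -0.003, 0], [1, 0, 0.01, 0, 0], [1, 0, 0.02, 0, 0], [1, 0.001, 0.03, 0, 0], [1, 0.001, 0.04, 0, 0], [1, 0.001, 0.04, 0, 0], [1, 0.001, 0.03, 0, 0], [1, 0.001, 0.02, 0, 0], [1, 0, 0, 0, 0], [1, 0, 0, 0, 0]]]}}

```text
t: 5.65
eef_pos: [0.5716, -0.1722, 0.0822]
ee_rot: [-3.14, -0.001, -1.576]
force: [-3.2, 1.1, 12.4]
width: 0.0004
gripper_force: 5.7
```

```bash
python3 - <<'E'
from h import *
g=viewer.grab_frame("scene")
cv2.imwrite("pics/c2.png",cv2.resize(g["image"][160:300,220:420],(800,560),interpolation=cv2.INTER_CUBIC))
for nm,lo,hi,z in (("yel",(18,130,60),(35,255,255),.06),("green",(45,100,40),(85,255,255),.06)):
    for b in blobs(g["image"],lo,hi,100): print(nm,b,ray(g,*b[1],z).round(4))
E
```

```text
yel ([360, 236, 30, 45, 614], [373.5, 258.5]) [0.6022 0.111  0.06  ]
yel ([479, 281, 58, 68, 1829], [504.9, 313.5]) [0.6053 0.4137 0.06  ]
yel ([179, 315, 75, 39, 157], [216.3, 334.1]) [ 0.9311 -0.0876  0.06  ]
yel ([580, 350, 23, 20, 356], [591.1, 359.6]) [0.6294 0.5887 0.06  ]
green ([289, 209, 38, 26, 383], [308.2, 222.1]) [ 0.575  -0.0769  0.06  ]
green ([562, 412, 78, 57, 1365], [598.4, 444.1]) [0.7894 0.6283 0.06  ]
```

View pics/c2.png

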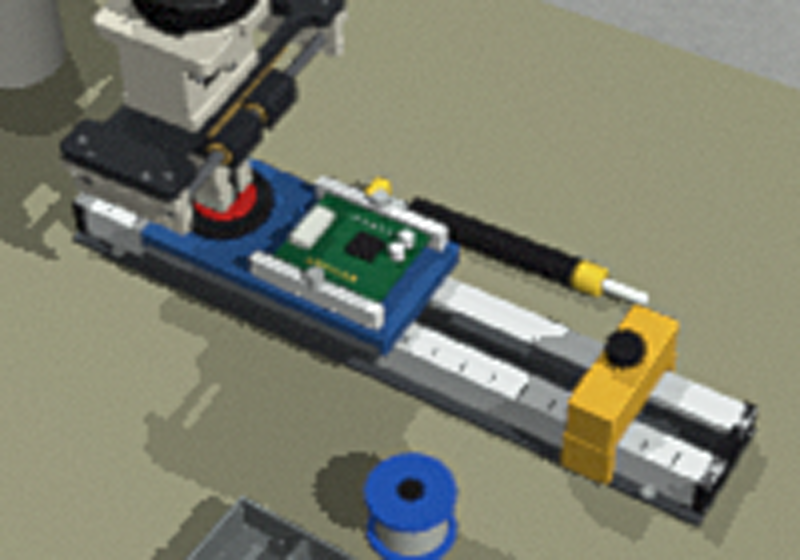

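The carriage is riding along with the button held down; the nose is near (420,300) and the stop face near (590,390) in the crop. I'll carry on.

Request:
{"fn": "apply_moves", "kwargs": {"commands": [[[1, 0, 0.02, 0, 0], [1, 0.001, 0.04, 0, 0], [1, 0.001, 0.05, 0, 0], [1, 0.001, 0.05, 0, 0], [1, 0.001, 0.05, 0, 0], [1, 0.001, 0.05, 0, 0], [1, 0, 0.04, 0, 0], [1, 0, 0.03, 0, 0], [1, 0, 0.02, 0, 0], [1, 0, 0, 0, 0], [1, 0, 0, 0, 0]]]}}

```text
t: 6.8
eef_pos: [0.5736, -0.1019, 0.0822]
ee_rot: [-3.139, -0.0, -1.576]
force: [0.8, 1.3, 8.5]
width: 0.0004
gripper_force: 4.5
```

```bash
python3 - <<'E'
from h import *
g=viewer.grab_frame("scene")
cv2.imwrite("pics/c3.png",cv2.resize(g["image"][190:290,270:420],(800,533),interpolation=cv2.INTER_CUBIC))
E
```

```text
(no output)
```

View pics/c3.png

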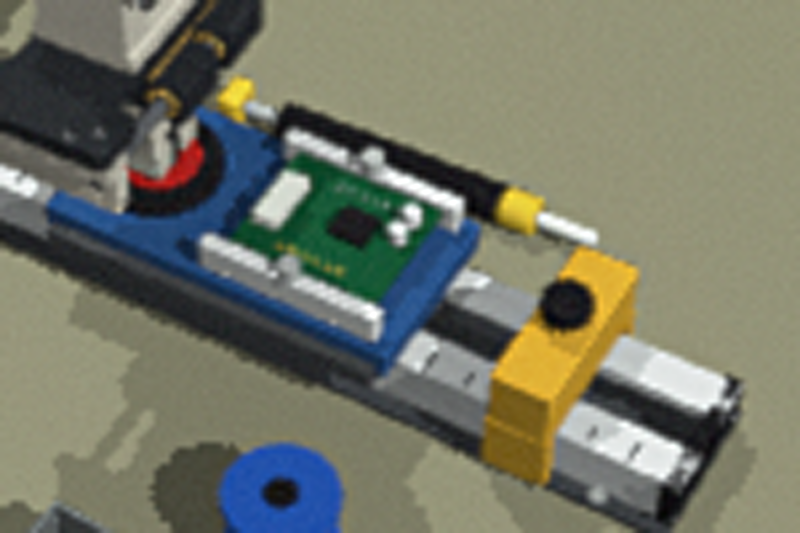

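The carriage nose is at (382,350) and the near stop corner at about (490,400), so roughly 45-50 mm remains. I'll go 30 mm and then creep.

Request:
{"fn": "apply_moves", "kwargs": {"commands": [[[1, 0, 0.02, 0, 0], [1, 0.001, 0.03, 0, 0], [1, 0.001, 0.03, 0, 0], [1, 0.001, 0.03, 0, 0], [1, 0, 0.02, 0, 0], [1, 0, 0.02, 0, 0], [1, 0, 0, 0, 0], [1, 0, 0, 0, 0]]]}}

```text
t: 7.65
eef_pos: [0.5745, -0.0719, 0.0823]
ee_rot: [-3.138, 0.0, -1.576]
force: [1.0, 1.4, 8.7]
width: 0.0004
gripper_force: 4.1
```

Request:
{"fn": "apply_moves", "kwargs": {"commands": [[[1, 0, 0.01, 0, 0], [1, 0, 0.01, 0, 0], [1, 0, 0.01, 0, 0], [1, 0, 0.01, 0, 0], [1, 0, 0, 0, 0]]]}}

```text
t: 8.15
eef_pos: [0.5746, -0.064, 0.0822]
ee_rot: [-3.138, 0.0, -1.576]
force: [1.7, 0.6, 7.4]
width: 0.0003
gripper_force: 3.7
```

Request:
{"fn": "apply_moves", "kwargs": {"commands": [[[1, 0, 0.01, 0, 0], [1, 0, 0.01, 0, 0], [1, 0, 0.01, 0, 0], [1, 0, 0, 0, 0]]]}}

```text
t: 8.55
eef_pos: [0.5748, -0.0579, 0.0823]
ee_rot: [-3.137, 0.0, -1.576]
force: [2.0, 0.3, 6.7]
width: 0.0003
gripper_force: 3.5
```

```bash
python3 - <<'E'
from h import *
g=viewer.grab_frame("scene")
cv2.imwrite("pics/c4.png",cv2.resize(g["image"][200:290,300:420],(800,600),interpolation=cv2.INTER_CUBIC))
E
```

```text
(no output)
```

View pics/c4.png

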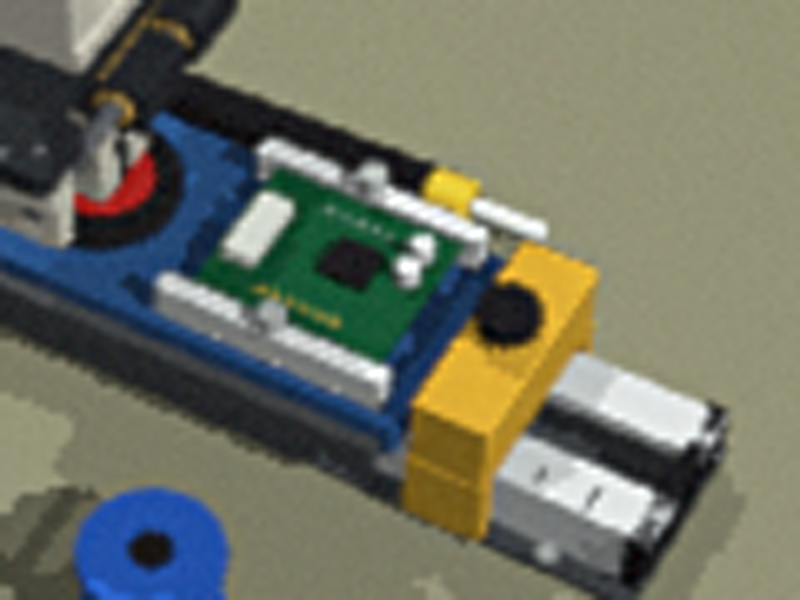

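The carriage's front corner at (388,440) is about 6 mm from the stop face at (408,450). I'll press a touch harder and creep on.

Request:
{"fn": "apply_moves", "kwargs": {"commands": [[[1, 0, 0, -0.005, 0], [1, 0, 0.01, 0, 0], [1, 0, 0.01, 0, 0], [1, 0, 0, 0, 0]]]}}

```text
t: 9.0
eef_pos: [0.5749, -0.0548, 0.0821]
ee_rot: [-3.137, -0.001, -1.575]
force: [0.9, -5.7, 13.7]
width: 0.0002
gripper_force: 6.8
```

Request:
{"fn": "apply_moves", "kwargs": {"commands": [[[1, 0, 0.005, 0, 0], [1, 0, 0.005, 0, 0], [1, 0, 0, 0, 0]]]}}

```text
t: 9.3
eef_pos: [0.5747, -0.0535, 0.0821]
ee_rot: [-3.138, -0.002, -1.575]
force: [1.2, -8.4, 12.8]
width: 0.0005
gripper_force: 6.6
```

Request:
{"fn": "apply_moves", "kwargs": {"commands": [[[1, 0, 0.005, 0, 0], [1, 0, 0.005, 0, 0], [1, 0, 0, 0, 0]]]}}

```text
t: 9.6
eef_pos: [0.5746, -0.0517, 0.0821]
ee_rot: [-3.138, -0.002, -1.575]
force: [1.5, -9.6, 14.1]
width: 0.0006
gripper_force: 6.8
```

Fy is -9.6 N, so the carriage is firmly against the stop with the button down. I'll lift straight up and check.

Request:
{"fn": "apply_moves", "kwargs": {"commands": [[[1, 0, 0, 0.015, 0], [1, 0, 0, 0.02, 0], [1, 0, 0, 0.03, 0], [1, 0, 0, 0.1, 0], [1, 0, 0, 0.2, 0], [1, 0, 0, 0.2, 0], [1, -0.1, -0.15, 0.1, 0], [1, -0.1, -0.15, 0.1, 0], [1, 0, -0.2, 0, 0], [1, 0, -0.2, 0, 0], [1, 0, 0, 0, 0], [1, 0, 0, 0, 0]]]}}

```text
t: 10.8
eef_pos: [0.5318, -0.1906, 0.2322]
ee_rot: [3.14, 0.001, -1.579]
force: [-0.4, 0.1, -0.3]
width: 0.0004
gripper_force: 0.0
```

```bash
python3 - <<'E'
from h import *
s=arm.get_state(); print({k:np.round(s[k],4).tolist() for k in ("t","eef_pos","force")})
g=viewer.grab_frame("scene"); f=viewer.grab_frame("side")
P=[]
for i in (g,f):
    R,_=cv2.Rodrigues(np.array(i["rvec"],float)); P.append(np.array(i["mtx"])@np.c_[R,np.array(i["tvec"],float).ravel()])
r=[max(blobs(i["image"],(0,150,80),(6,255,255)),key=lambda b:b[0][4] if b[0][0]>230 else 0)[1] for i in (g,f)]
X=cv2.triangulatePoints(P[0],P[1],np.array(r[0]),np.array(r[1])); print(r,(X[:3]/X[3]).ravel().round(4))
cv2.imwrite("pics/c5.png",cv2.resize(g["image"][200:290,300:420],(800,600),interpolation=cv2.INTER_CUBIC))
E
```

```text
{'t': 10.8, 'eef_pos': [0.5318, -0.1906, 0.2322], 'force': [-0.4052, 0.149, -0.274]}Traceback (most recent call last):
  File "<stdin>", line 7, in <module>
ValueError: max() iterable argument is empty
```

```bash
python3 - <<'E'
from h import *
g=viewer.grab_frame("scene"); w=viewer.grab_frame("wrist")
for n,i in (("s",g),("w",w)):
    for b in blobs(i["image"],(0,140,60),(8,255,255),40): print(n,b,ray(i,*b[1],.068).round(4),ray(i,*b[1],.060).round(4))
cv2.imwrite("pics/c5.png",np.hstack([cv2.resize(g["image"][190:300,290:420],(400,338),interpolation=cv2.INTER_CUBIC),cv2.resize(w["image"],(400,338))]))
E
```

```text
s ([307, 218, 17, 15, 196], [315.6, 224.8]) [ 0.5804 -0.0528  0.068 ] [ 0.5742 -0.0566  0.06  ]
s ([620, 237, 9, 8, 41], [624.4, 240.3]) [0.2868 0.6    0.068 ] [0.278  0.6021 0.06  ]
s ([181, 312, 75, 40, 123], [219.0, 331.8]) [ 0.9272 -0.0819  0.068 ] [ 0.9241 -0.0859  0.06  ]
```

View pics/c5.png

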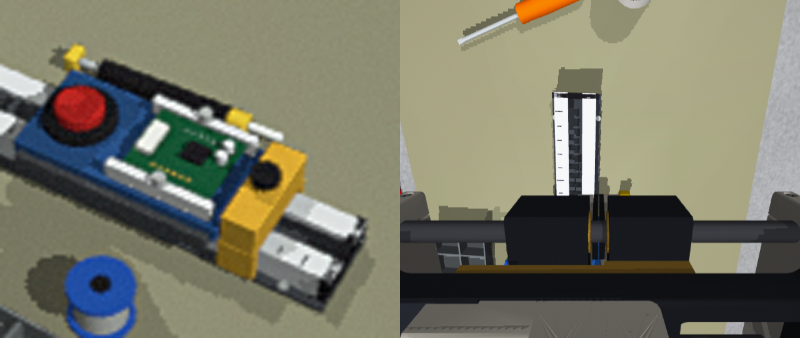

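The scene crop shows the blue carriage flush against the yellow stop at about (220,240). The red button at (79,105) stands proud of its collar, and the arm is clear. I'm handing it in.

```bash
python3 -c "
from station import arm
print(arm.job_done())"
```

```text
the job is handed in; nothing more can be done
None
```

I slid the carriage to the yellow end stop with the button held down, let the button come up to lock it, moved the arm clear and handed the job in; no verdict came back, but the last picture shows the carriage flush and the button up.

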